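# Open a tight jam jar in a one-handed jar brace and hold its lid over the mouth

## Task

Open the square jam jar that stands in the one-handed jar brace: first push the brace's sliding jaw fully home until it snaps into its catch and the jar is braced, then unscrew the tight red lid anticlockwise (seen from above), stop turning once its threads let go, and lift it off without pulling the jar up out of the brace or letting the jar turn. Finish while still holding the lid, level, two or three centimetres straight above the open mouth, so that any drips fall back into the jar; the jaw stays home, and the mug, the tumbler and the spoon stay where they are.

Things in the scene. Friction and masses are not known exactly. Their poses are not given: they have to be found in the camera images.
- brace: one-handed jar brace, fixed to the worktop: wooden board 120 x 290 mm (x, y), top at 12 mm, with a fixed U-shaped jaw at its +y end and a U-shaped jaw sliding along y; jaws 104 mm wide, tops 57 mm above the worktop. Origin on the worktop under the jar's seat; x across the board, y along the slide towards the fixed jaw, z up. The board spans y = -227 to +63 mm
- jaw (a joint): travel of the sliding jaw along the brace's +y, m: 0 = fully open, 0.070 = home on its end stop. Drag about 3 N, some 6 N once it slides the jar along; over the last 10 mm it is pushed over a sprung ball catch (12 to 18 N in all), which snaps it home and keeps it there. Short of 0.0685 it is not home
- jaw_push (a point): centre of the outer face of the sliding jaw's push plate, 43 mm above the worktop. The upright plate is 74 mm wide, 13 mm thick, from 14 to 68 mm above the worktop; its outer face looks to the brace's -y and is pushed towards +y. When the jaw is home this face is 131.5 mm from the jar's axis
- jar: square glass jar of dark red jam, 66 x 66 mm, flat shoulder 78 mm up (rising to 86 mm at the round neck, 44 mm across), rim 102.5 mm up; 0.42 kg; stands loose on the brace's board (12 mm up), 30 to 34 mm short of its seat; the jaw coming home slides it into the seat and holds it square with about 1 mm of play. Origin: centre of its underside, z up, x and y along the brace's
- jar_mouth (a point): centre of the jar's open mouth, on the plane of its rim, 102.5 mm above the jar's underside. Three sloping thread ribs outside the neck hold the lid's three lugs: until these are clear, a pull on the lid only lifts the jar
- lid: red twist-off lid, 58 mm across, 18 mm high. Origin: centre of its lower edge, z up; screwed on, it is 90 mm above the jar's underside, and fingertips can straddle it from above down to 86 mm above the jar's underside. Anticlockwise from above unscrews it, rising 2.3 mm a radian; a springy seal makes it tight at first (0.3 to 0.6 N m: grip it with 40 N or more; an unbraced jar turns with it)
- lid_mark (a point): outer end of the short white mark on the lid's top, 25 mm from its axis along the lid's +x. In the jar's frame the lid's yaw starts between -10 and +10 degrees (anticlockwise from above is plus); from about 66 to 98 degrees the lugs are clear and the lid lifts off; near 100 degrees they meet the next ribs
- mug: black and white mug, 82 mm across, 97 mm high, handle to its -y; bystander. Origin on its underside
- glass_tumbler: clear drinking glass, 80 mm across, 88 mm high; bystander. Origin: middle of its underside
- spoon: steel table spoon lying on the worktop along its x, 199 x 41 x 16 mm; bystander. Origin: middle of its underside
Mind the look-alikes: they are no part of the job. What is shaped like the jar but turquoise or yellow is not meant.

How it is judged:
By the outcome, as a careful person would: the job done as asked, in the order asked, and still so for the second after the job is handed in, while the arm keeps its last pose, push and grip.
It also fails if it takes over 51 s, if anything falls off the work surface, if the arm or the gripper's body presses on something with over 40 N, if the wrist force passes 120 N, or if a joint passes its speed limit or range.

## Robot

A 6-joint arm with a two-finger parallel gripper is mounted at the origin on a cart in front of the work surface, level with it; the furniture and walls round the work are solid. World frame = base frame: x ahead of the robot, y to its left, z up, the work surface at z = 0. Lengths are in m, angles in degrees, forces in N, time in s.
With the tool pointing down it reaches from about 0.4 to 0.825 m from the base axis. Payload 7 kg.
Tool frame: the origin (TCP) lies on the centre line of the jaws, within the pads' length; the fingertips stand 14 mm ahead of it and the grasp point (between the pads) lies 5 mm behind it; z points along the fingers, x is the direction in which the jaws open and shut, and the axes are right-handed (so a half turn about z gives the same grasp; the last joint's range is limited). The gripper opens to 88 mm and grips with 3 to 60 N. Pads are 19 mm wide; open, the fingers measure 130 mm over their backs; the gripper's body (78 mm by 193 mm) begins 47 mm behind the grasp point.
Start: joints at [-58.551, 20.546, 0.682, 0, -70.136, -16.507], TCP at [0.174, -0.652, 0.241] pointing down, gripper open.
Joint ranges: [-176.03, 176.03], [-82.01, 121.73], [-58.28, 71.71], [-173.87, 95.51], [-174.79, -0.11], [-173.66, 173.66]. Speed limits (degrees/s): [136.94, 136.94, 172.46, 180, 180, 180].

## Interface

Orientations are given as [roll, pitch, yaw] about the fixed x, y, z axes, in that order (R = Rz(yaw) Ry(pitch) Rx(roll)).
In Python, from plant import * gives the robot as it stands.
- The arm moves only by the shell command python3 -m handwheel 'ROWS' [OPENING]. ROWS is JSON, a list of rows, each a list of 2 entries, a list of its own where there are three numbers: the shift along the tool's x, y, z each as a share of 0.2 m, from -1 to 1, then the turn, a rotation vector about the tool's x, y, z each as a share of 360 degrees, from -1 to 1. In form: [[[tx, ty, tz], [ax, ay, az]], ...]. A call has 1 to 5 rows; each row is the pose to reach, as a shift and turn from the pose commanded when the call began, along the tool's axes at that moment, turning the shorter way round; what a row does not reach only later rows make up. A row lasts 1/12 s, in which the tool goes at most 41.7 mm and 7.16 degrees, less where a joint would pass 70% of its speed; a pose out of reach is approached as far as the arm can. A call with a number of a shift or a turn outside -1 to 1 is refused whole. A call with a gripper value outside its range is refused whole. OPENING is the closure, from -1 (fully open) to 1 (shut), set as the call begins (- or left out, the last holds). The fingers move at their own pace and stop on an object; the grip force is fixed at half the most. Time passes only in rows, so rows that repeat a pose let the fingers close. It gives the time, the measured TCP pose, the force and the opening at its end, in the units of the state.
- get_obs(): the state, without advancing time (a new reading comes with each control period).
- snapshot(name): name is "scene" or "top" or "wrist"; returns a dict with "color" (420x560x3 uint8, red, green, blue), "z_map" (420x560 float32, m along the optical axis (not along the pixel's ray), 0 where there is no reading), "intrinsics" (3x3 intrinsics, pixels), "distortion" ([k1, k2, p1, p2, k3] as OpenCV has them; the pictures are not rectified), "rvec" (rotation vector, rad) and "tvec" (3), from world to camera coordinates, as OpenCV has them. Camera axes: x right, y down, z forward; pixel columns grow to the right and rows downward; lengths in m; the calibration is good to about 2 mm. A picture is of the moment at which its call begins.
- close_job(): hands the job in, once; it reports no verdict.
The state is a dict: "clock": time; "joint_pos": joint angles; "qvel": joint speeds; "tau": joint torques, N m; "tool_pos": TCP position; "orientation": TCP orientation; "force": force on the tool from outside, world axes, zero at the start; "moment": the same for the moment, N m; "opening": finger opening in m.
Only numpy, scipy, OpenCV 4.12 (cv2) and the standard library are available. Lean on these libraries where they do the work, as an engineer would, in place of code of your own. Each camera call takes 0.05 s, during which the arm holds its last target. There are 200 camera calls.

## Working session

There is one attempt and no reset: what is moved stays moved. The work goes in short steps, Python scripts to look and compute and a shell command to move; the robot and the scene stay as the last step left them, time stands still between calls to the robot, and variables do not carry over. Pictures are saved under pics/ and viewed, about 8 in all and at most 12, crops included, and the job is handed in when it is done.

```bash
ls; mkdir -p pics; cat > h.py <<'E'
from plant import *
import numpy as np, cv2
def snap(n,f=None,crop=None,sc=1):
    s=snapshot(n)
    np.savez('last_%s.npz'%n,**s)
    if f: save(s,f,crop,sc)
    return s
def save(s,f,crop=None,sc=1):
    im=s['color'][:,:,::-1]
    if crop: im=im[crop[1]:crop[3],crop[0]:crop[2]]
    cv2.imwrite('pics/'+f,cv2.resize(im,None,fx=sc,fy=sc,interpolation=cv2.INTER_CUBIC))
def ray(s,px):
    K=s['intrinsics'];R=cv2.Rodrigues(s['rvec'])[0];t=np.ravel(s['tvec'])
    u=cv2.undistortPoints(np.array([[px]],float),K,s['distortion'])[0,0]
    return -R.T@t, R.T@np.array([u[0],u[1],1.])
def atz(s,px,z):
    o,d=ray(s,px); return o+d*(z-o[2])/d[2]
def depth(s,px):
    o,d=ray(s,px); return o+d*float(s['z_map'][int(round(px[1])),int(round(px[0]))])
def proj(s,P):
    return cv2.projectPoints(np.array(P,float).reshape(-1,3),s['rvec'],s['tvec'],s['intrinsics'],s['distortion'])[0][:,0]
E
python3 - <<'E'
from h import *
print(get_obs())
snap('scene','a.png');snap('top','b.png',None,1.4)
E
```

```text
pics
{'clock': 0.0, 'joint_pos': array([-5.85508214e+01,  2.05889268e+01,  6.34049893e-01, -1.96308557e-02,
       -7.01352208e+01, -1.65064609e+01]), 'qvel': array([ 0.00374632, -0.04436659,  0.07753675,  0.04137382,  0.03941632,
        0.0194885 ]), 'tau': array([-9.02587344e-04, -5.82722139e+01,  2.93054849e+01,  6.99767634e+00,
        6.89112276e-03, -1.49005054e-04]), 'tool_pos': array([ 0.17390136, -0.6517368 ,  0.23965461]), 'orientation': array([-1.79992093e+02, -9.16282717e-02,  1.04936026e+02]), 'force': array([ 0.90198125,  1.3032572 , -0.11087332]), 'moment': array([ 0.05673559,  0.05802371, -0.02609884]), 'opening': 0.08763156003893234}
```

View pics/b.png

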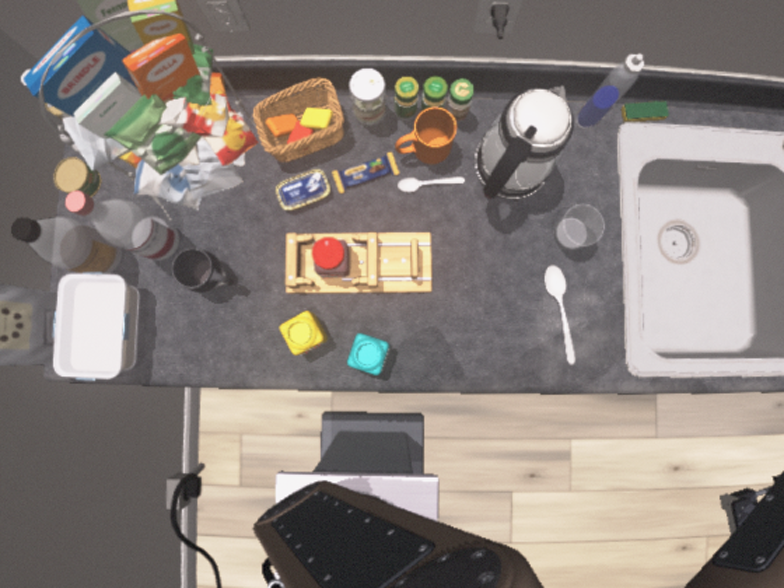

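View pics/a.png

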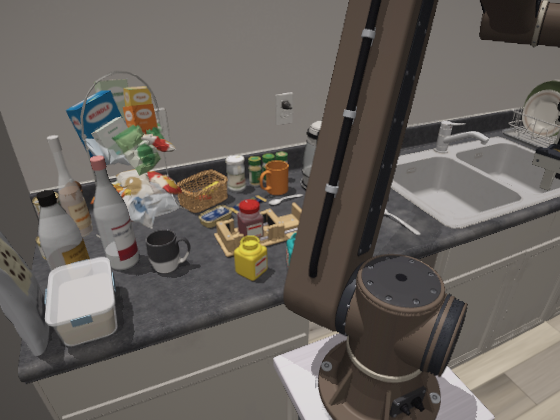

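The top view shows the brace at about (359,263) in the 1.4x picture, with the red-lidded jar at (330,255), the push plate at about (415,258), and the fixed jaw on the left. There are three jar shapes: yellow at (301,333), turquoise at (368,354), and the dark red jam jar with the red lid standing in the brace. Only the last fits. I'll confirm it in one enlarged crop.

```bash
python3 - <<'E'
from h import *
s=dict(np.load('last_top.npz')); save(s,'c.png',(195,155,320,220),6)
for p in [(236,184),(297,184)]: print(p,depth(s,p))
o,d=ray(s,(280,210));print('cam',o)
E
```

```text
(236, 184) [0.55936063 0.0454946  0.12013069]
(297, 184) [ 0.57066971 -0.10910908  0.0660103 ]
cam [ 0.40439555 -0.06619012  1.05495691]
```

View pics/c.png

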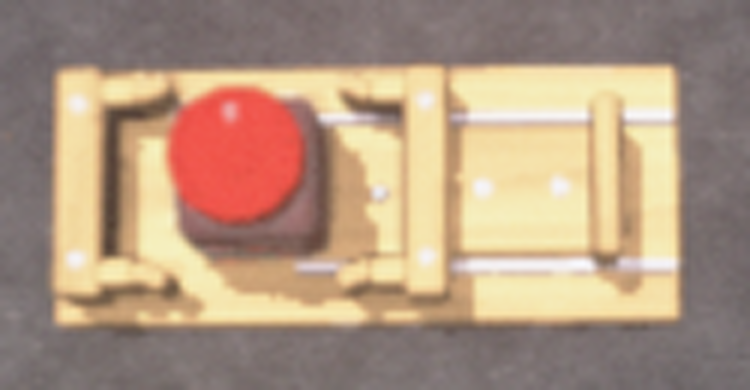

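The crop confirms it: red lid over a dark red square jar at (236,154), white mark at (230,105), and push plate top at x 592–622, y 93–260. The board corners are about (56,68), (677,66), (680,319) and (55,325).

```bash
python3 - <<'E'
from h import *
s=dict(np.load('last_top.npz'))
f=lambda p,z: atz(s,((p[0]+.5)/6-.5+195,(p[1]+.5)/6-.5+155),z)[:2]
C=[f(p,.012) for p in [(56,68),(677,66),(680,319),(55,325)]]
print('corners TL TR BR BL',np.round(C,4))
c=np.mean(C,0); a=(C[0]+C[3]-C[1]-C[2])/2; b=(C[0]+C[1]-C[2]-C[3])/2
print('len',np.linalg.norm(a),np.linalg.norm(b)); yv=a/np.linalg.norm(a)
yaw=np.degrees(np.arctan2(yv[1],yv[0]))-90; xv=np.array([yv[1],-yv[0]])
print('yaw',yaw,'from b',np.degrees(np.arctan2(b[1],b[0])))
O=c+0.082*yv; print('origin',O)
def loc(P): d=P-O; return np.round([d@xv,d@yv],4)
L=f((236,154),.12);M=f((230,104),.12)
print('lid',L,loc(L),'mark',loc(M)-loc(L))
for p in [(622,95),(624,258),(607,175)]: print('plate',f(p,.068),loc(f(p,.068)))
z=s['z_map']; 
# lid by depth
v,u=np.mgrid[155:220,195:320]; P=[]
for a_,b_ in zip(u.ravel(),v.ravel()):
    q=depth(s,(a_,b_)); P.append(q)
P=np.array(P); m=(P[:,2]>.112)&(P[:,2]<.13); print('lid depth c',P[m].mean(0),(P[m].min(0)+P[m].max(0))/2,P[m].ptp(0) if hasattr(P,'ptp') else np.ptp(P[m],0))
m=(P[:,2]>.06)&(P[:,2]<.075)&(P[:,1]<-.09); print('plate depth',P[m].mean(0),P[m].min(0),P[m].max(0))
print('home push face', O-.1315*yv, 'base', O)
E
```

```text
corners TL TR BR BL [[ 0.6276  0.1506]
 [ 0.6324 -0.1401]
 [ 0.5138 -0.1423]
 [ 0.5066  0.1463]]
len 0.28972604035749444 0.1198822342330452
yaw 1.1865991256235304 from b 1.5270655376245839
origin [0.56842384 0.08560741]
lid [0.56881165 0.05101465] [-0.0003 -0.0346] mark [0.0212 0.0027]
plate [ 0.6067689  -0.11198012] [ 0.0342 -0.1983]
plate [ 0.53434729 -0.11353267] [-0.0382 -0.1984]
plate [ 0.57095047 -0.10572556] [-0.0014 -0.1913]
lid depth c [0.56935826 0.05181498 0.12059581] [0.56980814 0.05238248 0.1198203 ] [0.05669299 0.05808811 0.01458243]
plate depth [ 0.57174393 -0.1064206   0.06614417] [ 0.53644233 -0.11219272  0.06088509] [ 0.6081962  -0.10077438  0.07220367]
home push face [ 0.57114702 -0.04586439] base [0.56842384 0.08560741]
```

```bash
H="python3 -m handwheel"
$H '[[[0,0,0],[0,0,-0.0708]],[[0,0,0],[0,0,-0.0708]],[[0,0,0],[0,0,-0.0708]],[[0,0,0],[0,0,-0.0708]]]' 1
$H '[[[0,0,0],[0,0,-0.0708]],[[0,0,0],[0,0,-0.0708]],[[0,0,0],[0,0,-0.0708]],[[0,0,0],[0,0,-0.0708]]]' 
$H '[[[0,0,0],[0,0,-0.0708]],[[0,0,0],[0,0,-0.0708]],[[0,0,0],[0,0,-0.0708]],[[0,0,0],[0,0,-0.0708]]]'; python3 -c "
from h import *
print(get_obs()['joint_pos'],get_obs()['force'])"
```

```text
clock: 0.43
tool_pos: [0.174, -0.6519, 0.24]
orientation: [180.0, -0.1, 130.8]
force: [-0.8, 0.0, 0.4]
opening: 0.0661
clock: 0.77
tool_pos: [0.174, -0.6519, 0.24]
orientation: [180.0, -0.0, 156.3]
force: [-0.6, 0.0, -0.0]
opening: 0.0394
clock: 1.1
tool_pos: [0.1739, -0.6519, 0.24]
orientation: [179.9, -0.0, -178.2]
force: [0.9, -1.1, 0.0]
opening: 0.0135
[-5.85511177e+01  2.05736204e+01  6.51317407e-01 -1.30197678e-02
 -7.01346922e+01  6.03522141e+01] [ 0.94018374 -1.10938389  0.01102592]
```

```bash
H="python3 -m handwheel"
for i in 1 2 3 4; do $H '[[[-0.511,0.609,0],[0,0,0.0003]],[[-0.511,0.609,0],[0,0,0.0003]],[[-0.511,0.609,0],[0,0,0.0003]],[[-0.511,0.609,0],[0,0,0.0003]]]'; done; python3 - <<'E'
from h import *
print(get_obs()['joint_pos'],get_obs()['force'])
snap('wrist','d.png',None,1)
E
```

```text
clock: 1.43
tool_pos: [0.274, -0.5258, 0.2401]
orientation: [180.0, -0.0, -178.7]
force: [0.5, -0.5, -0.3]
opening: 0.0004
clock: 1.77
tool_pos: [0.3737, -0.4015, 0.2405]
orientation: [180.0, 0.0, -178.8]
force: [0.1, -1.1, -0.4]
opening: 0.0006
clock: 2.1
tool_pos: [0.4734, -0.2776, 0.2405]
orientation: [180.0, 0.0, -178.9]
force: [-0.3, -0.2, -0.1]
opening: 0.0004
clock: 2.43
tool_pos: [0.5734, -0.1537, 0.2403]
orientation: [180.0, -0.0, -179.0]
force: [0.5, -1.0, 0.2]
opening: 0.0
[ 3.83540854e+00  1.29602451e+01 -9.97654907e+00 -1.15122887e-02
 -6.70707638e+01 -2.80897240e+00] [ 0.5287826  -1.02146574  0.23113765]
```

View pics/d.png

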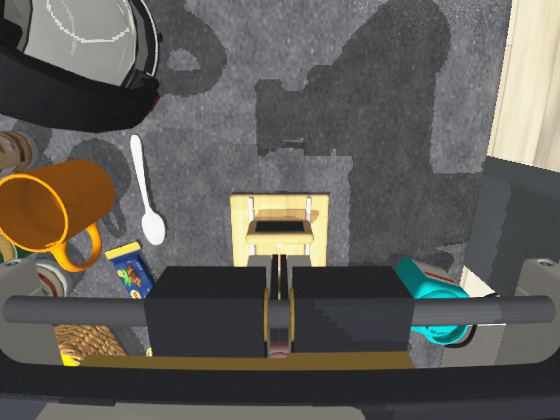

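Wrist view: the push plate is centred at (279,232), in line with the closed fingers (column 279). Going down behind it.

```bash
H="python3 -m handwheel"
$H '[[[0.01,0,0.97],[0,0,0.001]],[[0.01,0,0.97],[0,0,0.001]],[[0.01,0,0.97],[0,0,0.001]],[[0.01,0,0.97],[0,0,0.001]],[[0.01,0,0.97],[0,0,0.001]]]'
$H '[[[0,0.08,0.015],[0,0,0]],[[0,0.08,0.015],[0,0,0]]]'
$H '[[[0,0.03,0],[0,0,0]],[[0,0.06,0],[0,0,0]],[[0,0.09,0],[0,0,0]],[[0,0.12,0],[0,0,0]]]'
```

```text
clock: 2.9
tool_pos: [0.5677, -0.1561, 0.0426]
orientation: [180.0, -0.2, -179.4]
force: [-0.0, -0.0, -0.4]
opening: 0.0002
clock: 3.07
tool_pos: [0.5678, -0.1393, 0.0405]
orientation: [-180.0, -0.3, -179.4]
force: [-0.7, 0.2, 0.1]
opening: 0.0004
clock: 3.4
tool_pos: [0.5703, -0.116, 0.0445]
orientation: [-180.0, 0.1, -179.4]
force: [0.8, -3.1, -1.4]
opening: 0.0003
```

```bash
H="python3 -m handwheel"
$H '[[[0,0.025,0],[0,0,0]],[[0,0.05,0],[0,0,0]],[[0,0.075,0],[0,0,0]],[[0,0.1,0],[0,0,0]],[[0,0.125,0],[0,0,0]]]'
$H '[[[0,0.02,0],[0,0,0]],[[0,0.04,0],[0,0,0]],[[0,0.06,0],[0,0,0]],[[0,0.08,0],[0,0,0]],[[0,0.08,0],[0,0,0]]]'
python3 - <<'E'
from h import *
s=snap('top','e.png',(195,155,320,220),6)
E
```

```text
clock: 3.82
tool_pos: [0.5697, -0.0908, 0.0439]
orientation: [-180.0, 0.0, -179.4]
force: [0.7, -4.3, 2.4]
opening: 0.0005
clock: 4.23
tool_pos: [0.5693, -0.0748, 0.0437]
orientation: [-180.0, -0.0, -179.4]
force: [0.2, -2.4, 1.9]
opening: 0.0003
```

View pics/e.png

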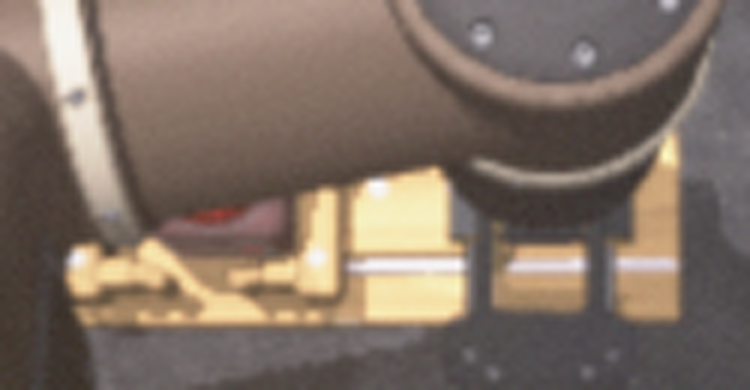

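The picture shows the jaw bar moved left to about (318,240), following the finger, with the jar still short of its seat. I'll keep pushing slowly.

```bash
H="python3 -m handwheel"
$H '[[[0,0.012,0],[0,0,0]],[[0,0.024,0],[0,0,0]],[[0,0.036,0],[0,0,0]],[[0,0.048,0],[0,0,0]],[[0,0.06,0],[0,0,0]]]'
$H '[[[0,0.008,0],[0,0,0]],[[0,0.016,0],[0,0,0]],[[0,0.024,0],[0,0,0]],[[0,0.032,0],[0,0,0]]]'
```

```text
clock: 4.7
tool_pos: [0.5689, -0.0637, 0.0435]
orientation: [-180.0, -0.0, -179.4]
force: [-0.3, -11.3, 3.9]
opening: 0.0004
clock: 5.03
tool_pos: [0.5688, -0.0582, 0.0436]
orientation: [-179.9, -0.0, -179.4]
force: [-0.2, -8.8, 4.4]
opening: 0.0
```

```bash
H="python3 -m handwheel"
$H '[[[0,0.005,0],[0,0,0]],[[0,0.01,0],[0,0,0]],[[0,0.01,0],[0,0,0]]]'
$H '[[[0,0.005,0],[0,0,0]],[[0,0.01,0],[0,0,0]],[[0,0.01,0],[0,0,0]]]'
$H '[[[0,0.005,0],[0,0,0]],[[0,0.01,0],[0,0,0]],[[0,0.01,0],[0,0,0]]]'
```

```text
clock: 5.28
tool_pos: [0.5688, -0.055, 0.0435]
orientation: [-180.0, -0.0, -179.4]
force: [-0.6, -4.4, 4.0]
opening: 0.0001
clock: 5.53
tool_pos: [0.5687, -0.0548, 0.0436]
orientation: [-179.9, -0.1, -179.4]
force: [1.7, -16.9, 3.2]
opening: 0.0003
clock: 5.78
tool_pos: [0.5686, -0.0546, 0.0436]
orientation: [-179.8, -0.1, -179.4]
force: [4.2, -28.1, 1.4]
opening: 0.0002
```

The force fell to 4 N at the snap, then rose firmly to 28 N with no travel, so the jaw is home. Backing off, rising and opening.

```bash
H="python3 -m handwheel"
$H '[[[0,-0.2,0],[0,0,0]],[[0,-0.2,0],[0,0,0]],[[0,-0.2,0],[0,0,0]]]'
$H '[[[0,0,-0.98],[0,0,0]],[[0,0,-0.98],[0,0,0]],[[0,0,-0.98],[0,0,0]],[[0,0,-0.98],[0,0,0]],[[0,0,-0.98],[0,0,0]]]' -1
$H '[[[0,0.99,0],[0,0,0]],[[0,0.99,0],[0,0,0]],[[0,0.99,0],[0,0,0]],[[0,0.99,0],[0,0,0]],[[0,0.99,0],[0,0,0]]]'
$H '[[[0,0.45,0],[0,0,0]],[[0,0.45,0],[0,0,0]],[[0,0.45,0],[0,0,0]],[[0,0.45,0],[0,0,0]]]'
python3 - <<'E'
from h import *
s=snap('wrist','f.png');snap('top');snap('scene')
E
```

```text
clock: 6.03
tool_pos: [0.5689, -0.0919, 0.0429]
orientation: [180.0, -0.0, -179.6]
force: [0.4, -0.5, 0.5]
opening: 0.0004
clock: 6.45
tool_pos: [0.5703, -0.0897, 0.2436]
orientation: [180.0, 0.2, -179.3]
force: [1.5, 0.6, -0.7]
opening: 0.028
clock: 6.87
tool_pos: [0.5665, 0.1111, 0.2395]
orientation: [179.9, 0.0, -179.3]
force: [0.2, 0.6, 0.9]
opening: 0.0617
clock: 7.2
tool_pos: [0.5655, 0.2011, 0.2387]
orientation: [180.0, -0.1, -179.1]
force: [0.4, -0.2, -0.6]
opening: 0.0858
```

View pics/f.png

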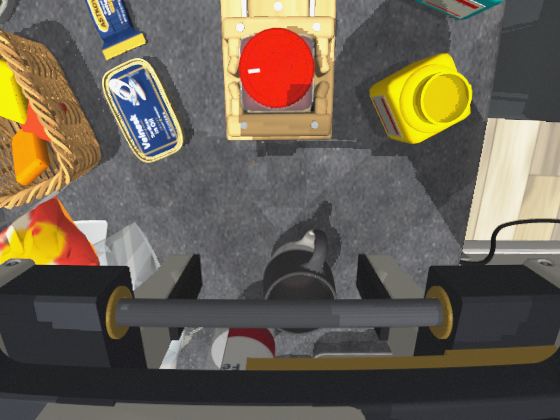

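Wrist view: the lid's circle is centred at about (277.5,68), radius 40, with the white mark's outer end at (248,71). The jar is hard against the fixed jaw with the jaw arms closed round it.

```bash
python3 - <<'E'
from h import *
s=dict(np.load('last_wrist.npz'))
hsv=cv2.cvtColor(s['color'],cv2.COLOR_RGB2HSV)
m=((hsv[...,0]<6)|(hsv[...,0]>174))&(hsv[...,1]>180)&(hsv[...,2]>130)
n,l,st,c=cv2.connectedComponentsWithStats(m.astype('uint8'));i=l[80,290];print(st[i],c[i])
x,y,w,h=st[i][:4]
cnt=np.argwhere(l==i)[:,::-1]
(cc,r)=cv2.minEnclosingCircle(cnt.astype('int32'));print(cc,r)
print('px',atz(s,cc,.120),atz(s,(277.5,68),.12),depth(s,(290,80)))
P=np.array([depth(s,p) for p in cnt]);P=P[(P[:,2]>.115)&(P[:,2]<.125)]
print('depth',P.mean(0),(P.min(0)+P.max(0))/2,np.ptp(P,0))
M=atz(s,(247.5,71),.12);L=atz(s,cc,.12);print('mark',M-L,np.degrees(np.arctan2(*(M-L)[1::-1])))
for nme in('top','scene'):
    t=dict(np.load('last_%s.npz'%nme));print(nme,proj(t,[[.5687,.0857,.12]]))
E
```

```text
[ 239   28   76   80 4647] [276.50763934  67.31482677]
(276.305419921875, 67.47290802001953) 39.88165283203125
px [0.56905613 0.0858295  0.12      ] [0.56814782 0.0861915  0.12      ] [0.55849129 0.09464763 0.11998471]
depth [0.5688553  0.08583074 0.1200433 ] [0.56886168 0.08614729 0.11929832] [0.0575326  0.05711603 0.00797827]
mark [0.02181375 0.00277325 0.        ] 7.245318684177758
top [[220.1284765  180.11955428]]
scene [[238.20740038 206.44598402]]
```

```bash
H="python3 -m handwheel"
$H '[[[-0.0075,-0.577,0],[0,0,0]],[[-0.0075,-0.577,0],[0,0,0]],[[-0.0075,-0.577,0],[0,0,0]],[[-0.0075,-0.577,0],[0,0,0]],[[-0.0075,-0.577,0],[0,0,0]]]' -1
$H '[[[0,0,0.4],[0,0,0]],[[0,0,0.4],[0,0,0]],[[0,0,0.4],[0,0,0]],[[0,0,0.4],[0,0,0]]]'
python3 -c "
from h import *
print(get_obs()['joint_pos'],get_obs()['tool_pos'],get_obs()['orientation'])"
```

```text
clock: 7.77
tool_pos: [0.5689, 0.0791, 0.2399]
orientation: [180.0, 0.0, -179.6]
force: [0.4, -0.7, -0.2]
opening: 0.0879
clock: 8.1
tool_pos: [0.5681, 0.0813, 0.1586]
orientation: [-179.9, -0.2, -179.4]
force: [0.6, -0.2, 0.7]
opening: 0.0877
[ 2.76765919e+01  1.50916355e+01 -1.85851369e+01  1.01684406e-02
 -5.65718170e+01 -2.70660547e+01] [0.56809994 0.08132187 0.15857247] [-179.87935151   -0.21751431 -179.38407161]
```

```bash
H="python3 -m handwheel"
$H '[[[-0.003,0.0225,0],[0,0,0]],[[-0.003,0.0225,0],[0,0,0]],[[-0.003,0.0225,0.1],[0,0,0]],[[-0.003,0.0225,0.17],[0,0,0]],[[-0.003,0.0225,0.17],[0,0,0]]]'
$H '[[[0,0,0],[0,0,0]],[[0,0,0],[0,0,0]]]'
```

```text
clock: 8.52
tool_pos: [0.5692, 0.0866, 0.1251]
orientation: [180.0, -0.1, -179.4]
force: [-1.1, -0.8, -1.5]
opening: 0.0874
clock: 8.68
tool_pos: [0.5707, 0.0868, 0.1274]
orientation: [180.0, 0.1, -179.3]
force: [0.5, -0.4, 0.5]
opening: 0.0879
```

```bash
H="python3 -m handwheel"
for i in 1 2 3; do $H '[[[0,0,0],[0,0,0]],[[0,0,0],[0,0,0]]]'; done
```

```text
clock: 8.85
tool_pos: [0.5703, 0.0866, 0.1268]
orientation: [180.0, 0.1, -179.4]
force: [-0.2, 0.2, -0.2]
opening: 0.0876
clock: 9.02
tool_pos: [0.5699, 0.0864, 0.126]
orientation: [180.0, 0.0, -179.4]
force: [-0.4, 0.6, -0.2]
opening: 0.0879
clock: 9.18
tool_pos: [0.5697, 0.0863, 0.1257]
orientation: [180.0, 0.0, -179.4]
force: [-0.5, -0.1, -0.1]
opening: 0.0876
```

```bash
H="python3 -m handwheel"
$H '[[[0.0045,-0.0025,0.03],[0,0,0]],[[0.0045,-0.0025,0.0585],[0,0,0]],[[0.0045,-0.0025,0.0585],[0,0,0]],[[0.0045,-0.0025,0.0585],[0,0,0]],[[0.0045,-0.0025,0.0585],[0,0,0]]]'
$H '[[[0,0,0],[0,0,0]],[[0,0,0],[0,0,0]],[[0,0,0],[0,0,0]],[[0,0,0],[0,0,0]],[[0,0,0],[0,0,0]]]' 1
$H '[[[0,0,0],[0,0,0]],[[0,0,0],[0,0,0]],[[0,0,0],[0,0,0]],[[0,0,0],[0,0,0]]]'
python3 -c "
from h import *
o=get_obs();print(o['force'],o['moment'],o['joint_pos'])"
```

```text
clock: 9.6
tool_pos: [0.5687, 0.0857, 0.1136]
orientation: [-180.0, -0.0, -179.4]
force: [0.6, -0.3, -0.5]
opening: 0.0875
clock: 10.02
tool_pos: [0.5688, 0.0858, 0.114]
orientation: [180.0, 0.0, -179.4]
force: [-0.8, -0.4, 0.3]
opening: 0.0603
clock: 10.35
tool_pos: [0.569, 0.0858, 0.114]
orientation: [180.0, 0.0, -179.4]
force: [1.3, -0.8, -0.9]
opening: 0.0568
[ 1.33636971 -0.81024741 -0.86866248] [-0.02245296 -0.32856754 -0.01658777] [ 2.80510127e+01  1.77723849e+01 -2.15402375e+01  9.41623926e-03
 -5.06655755e+01 -2.74426069e+01]
```

```bash
H="python3 -m handwheel"
$H '[[[0,0,0],[0,0,-0.0111]],[[0,0,-0.002],[0,0,-0.0222]],[[0,0,-0.003],[0,0,-0.0333]],[[0,0,-0.004],[0,0,-0.0444]],[[0,0,-0.005],[0,0,-0.0555]]]'
python3 -c "
from h import *
o=get_obs();print(o['force'],o['moment'])"
$H '[[[0,0,0],[0,0,-0.0111]],[[0,0,-0.002],[0,0,-0.0222]],[[0,0,-0.003],[0,0,-0.0333]],[[0,0,-0.004],[0,0,-0.0444]],[[0,0,-0.005],[0,0,-0.0555]]]'
python3 - <<'E'
from h import *
o=get_obs();print(o['force'],o['moment'])
s=snap('top');snap('scene')
cv2.imwrite('pics/g.png',np.hstack([cv2.resize(np.load('last_%s.npz'%n)['color'][b:b+70,a:a+70,::-1],None,fx=5.5,fy=5.5,interpolation=cv2.INTER_CUBIC) for n,a,b in(('top',185,145),('scene',203,170))]))
E
```

```text
clock: 10.77
tool_pos: [0.5686, 0.0857, 0.1148]
orientation: [180.0, -0.0, -159.2]
force: [1.9, -0.5, -2.6]
opening: 0.0567
[ 1.89870106 -0.49578786 -2.62904478] [-0.30194468 -0.42019695 -0.42862353]
clock: 11.18
tool_pos: [0.5683, 0.0855, 0.1153]
orientation: [180.0, -0.1, -139.3]
force: [2.0, -0.8, -3.6]
opening: 0.0568
[ 2.03499416 -0.82416654 -3.6167957 ] [-0.32334907 -0.40978471 -0.0945754 ]
```

View pics/g.png

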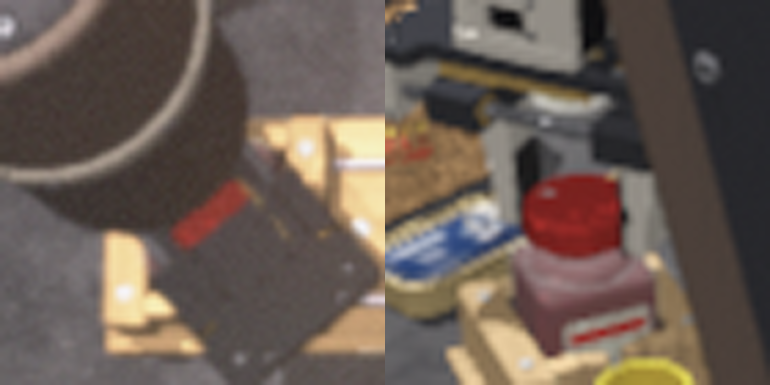

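The lid is gripped and the jar looks square. The turning moment peaked at 0.43 and fell to 0.09 N m. A white speck on the lid at crop (547,190) is probably the mark; I'll compare it with the predictions.

```bash
python3 - <<'E'
from h import *
s=dict(np.load('last_scene.npz'))
for y in (7,20,30,40,47,55):
    a=np.radians(y);p=proj(s,[[.5688+.02*np.cos(a),.0858+.02*np.sin(a),.1215]])[0]
    print(y,np.round((p-[203,170]+.5)*5.5-.5+[385,0]))
E
```

```text
7 [564. 183.]
20 [556. 186.]
30 [551. 189.]
40 [547. 192.]
47 [545. 194.]
55 [543. 196.]
```

The mark's position matches about 40–47°, so the lid turns with the fingers. Another 36° brings it to about 82° in the jar's frame.

```bash
H="python3 -m handwheel"
$H '[[[0,0,0],[0,0,-0.0111]],[[0,0,-0.002],[0,0,-0.0222]],[[0,0,-0.003],[0,0,-0.0333]],[[0,0,-0.004],[0,0,-0.0444]],[[0,0,-0.004],[0,0,-0.05]]]'
python3 -c "
from h import *
o=get_obs();print(o['force'],o['moment'])"
$H '[[[0,0,0],[0,0,-0.0111]],[[0,0,-0.001],[0,0,-0.0222]],[[0,0,-0.002],[0,0,-0.0333]],[[0,0,-0.003],[0,0,-0.0444]],[[0,0,-0.003],[0,0,-0.05]]]'
python3 - <<'E'
from h import *
o=get_obs();print(o['force'],o['moment'])
s=snap('scene','h.png',(203,170,273,240),5.5)
for y in (60,70,76,83,90):
    a=np.radians(y);p=proj(s,[[.5688+.02*np.cos(a),.0858+.02*np.sin(a),.123]])[0]
    print(y,np.round((p-[203,170]+.5)*5.5-.5))
E
```

```text
clock: 11.7
tool_pos: [0.5682, 0.0856, 0.1162]
orientation: [180.0, -0.0, -121.4]
force: [-0.2, -0.8, -2.0]
opening: 0.0565
[-0.17598512 -0.81416119 -2.00060124] [-0.11133993  0.07609268  0.00900693]
clock: 12.12
tool_pos: [0.5686, 0.0858, 0.1173]
orientation: [180.0, -0.0, -103.4]
force: [0.8, -0.8, -1.1]
opening: 0.057
[ 0.76048026 -0.75298294 -1.09725156] [-0.05987693  0.15402526  0.00517861]
60 [157. 196.]
70 [156. 199.]
76 [156. 201.]
83 [157. 204.]
90 [158. 206.]
```

View pics/h.png

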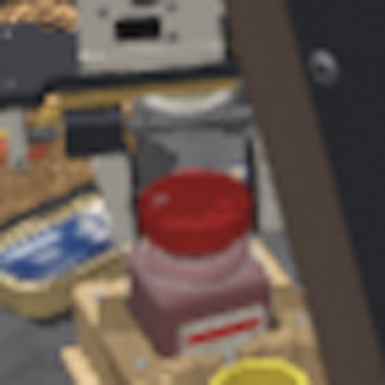

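The mark is at (158,201), about 76–80°, the turning moment is near 0, and the jar is still square. Test lift of 5 mm.

```bash
H="python3 -m handwheel"
$H '[[[0,0,-0.005],[0,0,0]],[[0,0,-0.01],[0,0,0]],[[0,0,-0.015],[0,0,0]],[[0,0,-0.02],[0,0,0]],[[0,0,-0.025],[0,0,0]]]'
python3 -c "
from h import *
o=get_obs();print(o['force'],o['moment'])"
```

```text
clock: 12.58
tool_pos: [0.5687, 0.0858, 0.1225]
orientation: [-180.0, 0.0, -103.5]
force: [0.3, -0.0, -1.2]
opening: 0.0568
[ 0.34637263 -0.01643218 -1.19390382] [-0.10902974  0.14862907 -0.05914391]
```

The pull is only 1.2 N (the jar would be over 4 N), so the lid is free. Lifting to TCP 0.1515.

```bash
H="python3 -m handwheel"
$H '[[[0,0,-0.03],[0,0,0]],[[0,0,-0.06],[0,0,0]],[[0,0,-0.09],[0,0,0]],[[0,0,-0.12],[0,0,0]],[[0,0,-0.145],[0,0,0]]]'
for i in 1 2 3; do $H '[[[0,0,0],[0,0,0]],[[0,0,0],[0,0,0]],[[0,0,0],[0,0,0]]]'; done
python3 - <<'E'
from h import *
o=get_obs();print(o['force'],o['moment'])
s=snap('scene','i.png',(183,150,293,250),6);t=snap('top')
cv2.imwrite('pics/j.png',cv2.resize(t['color'][:,:,::-1],None,fx=1.4,fy=1.4))
E
```

```text
clock: 13.0
tool_pos: [0.569, 0.0859, 0.1524]
orientation: [-180.0, 0.0, -103.4]
force: [0.5, 0.0, 0.2]
opening: 0.057
clock: 13.25
tool_pos: [0.5686, 0.0857, 0.1511]
orientation: [180.0, -0.0, -103.4]
force: [-0.4, -0.5, -0.8]
opening: 0.0567
clock: 13.5
tool_pos: [0.5686, 0.0857, 0.151]
orientation: [180.0, -0.0, -103.4]
force: [-0.0, 0.4, -1.1]
opening: 0.0565
clock: 13.75
tool_pos: [0.5687, 0.0857, 0.1512]
orientation: [180.0, -0.0, -103.4]
force: [0.3, -0.4, -1.0]
opening: 0.0566
[ 0.32008104 -0.36824005 -1.03717779] [-0.06148041  0.17713492  0.00329708]
```

View pics/i.png

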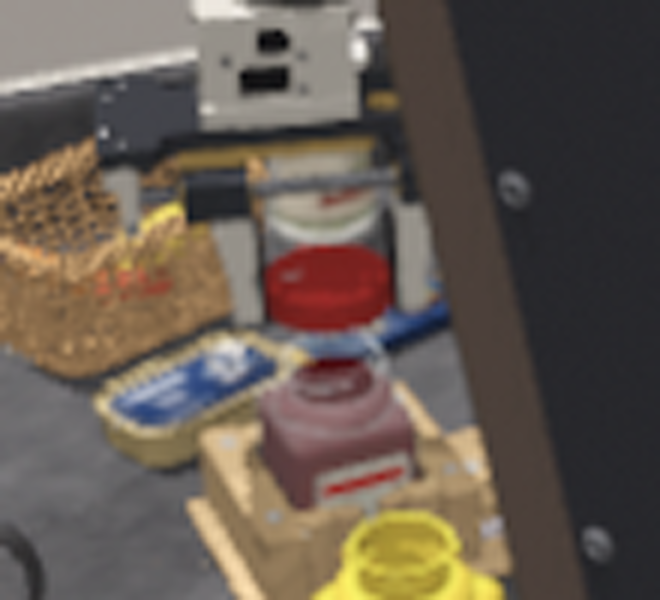

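View pics/j.png

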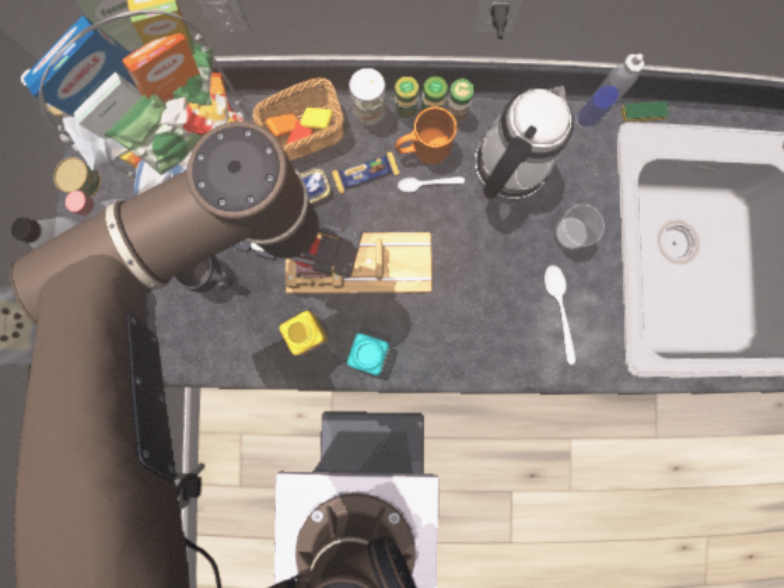

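The scene crop shows the level red lid held above the open mouth (lid at (328,288), mouth at (335,375)), with the jar down and square in the closed brace. The top view shows the push plate at (381,262), and the tumbler, spoon and mug where they were. One quick numeric check of the jaw, then I'll hand in.

```bash
python3 - <<'E'
from h import *
t=dict(np.load('last_top.npz'))
P=np.array([depth(t,(u,v)) for u in range(260,285) for v in range(170,215)])
m=(P[:,2]>.06)&(P[:,2]<.075); print('plate',P[m].mean(0),P[m].min(0)[1],'home face expected -0.0459')
close_job(); print(get_obs()['clock'])
E
```

```text
plate [ 0.57029    -0.03809512  0.06633258] -0.046032764786531816 home face expected -0.0459
the job is handed in; nothing more can be done
the job is handed in; nothing more can be done
```

The jar is open: I pushed the jaw home, unscrewed the lid and lifted it off, and handed in at about 14 s with the lid still held above the mouth.

- **Jaw:** it snapped into its catch; the force fell to 4 N, then rose to 28 N against the end stop. In the last top picture its outer face is at y = -0.0460, against -0.0459 expected for home.
- **Lid:** I turned it 76° anticlockwise, to about 80° in the jar's frame. The turning moment peaked at 0.43 N m and fell to about 0. The lift took only about 1 N, so the jar was not pulled up.
- **Final pose:** the lid is level and centred about 25 mm above the mouth, worked out from the tool height.
- **Jar and bystanders:** the last pictures show the jar square in the brace and the tumbler and spoon in place. The mug also looks unmoved, but the arm partly hides it in the top view.

No check failed. The only disagreement was the push plate's starting face, which measured about 3 mm off the expected fully-open position. It made no difference to the push.

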